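# Set a washed bearing in the tilting nest and tilt it to the red index

### The arm

A 6-joint arm with a two-finger parallel gripper is mounted at the origin on a cart in front of the work surface, level with it; the furniture and walls round the work are solid. World frame = base frame: x ahead of the robot, y to its left, z up, the work surface at z = 0. Lengths are in mm, angles in rad, forces in N, time in s.
With the tool pointing down it reaches from about 350 to 975 mm from the base axis. Payload 7.1 kg.
Tool frame: the origin (TCP) lies midway between the tips of the shut fingers; the grasp point (between the pads) lies 19 mm behind it; z points along the fingers, y is the line along which they close (so a half turn about z gives the same grasp; the last joint's range is limited). The gripper opens to 88 mm and grips with 3 to 60 N. Pads are 20 mm wide; open, the fingers measure 115 mm over their backs; the gripper's body (75 mm by 178 mm) begins 61 mm behind the grasp point.
Start: joints at [-1.156, 0.423, 1.63, -0, 1.089, -0.019], TCP at [262.716, -567.085, 222.675] pointing down, gripper open.
Joint ranges: [-3, 3], [-0.9, 2.11], [0.09, 2.58], [-1.31, 4.45], [0.11, 2.69], [-2.54, 2.54]. Speed limits (rad/s): [2.39, 2.39, 3.01, 3.14, 3.14, 3.14].

### API

Orientations are given as a rotation vector (axis times angle).
In Python, from workcell import ctrl gives the robot as it stands. The module is installed in compiled form; this text tells all that it offers.
- The arm moves only by the tool apply_moves, never from a script. Its argument "targets" is a list of rows, each a list of 3 entries, a list of its own where there are three numbers: the opening, from -1 (shut) to 1 (fully open), then the shift along the tool's x, y, z normalised to -1 to 1, where 1 is 5 cm, then the turn, a rotation vector about the tool's x, y, z normalised to -1 to 1, where 1 is 90 degrees. In form: [[jaw, [x, y, z], [wx, wy, wz]], ...]. A call has 1 to 8 rows; each row shifts and turns the commanded pose from where the row before left it, along the tool's axes as they then stand; what a row does not reach is not made up. A row lasts 1/8 s, in which the tool goes at most 62.5 mm and 10.7 degrees, less where a joint would pass 70% of its speed; a pose out of reach is approached as far as the arm can. A call with a number of a shift or a turn outside -1 to 1 is refused whole. A call with a gripper value outside its range is refused whole. The fingers move at their own pace and stop on an object; the grip force is fixed at half the most. Time passes only in rows, so rows that do not move let the fingers close. It gives the time, the measured TCP pose, the force, the opening and the grip force at its end, in the units of the state.
- ctrl.get_obs(): the state, without advancing time (a new reading comes with each control period).
- ctrl.get_image(name): name is "side" or "top"; returns a dict with "pixels" (480x640x3 uint8, blue, green, red), "camera_matrix" (3x3 intrinsics, pixels), "view" (4x4, takes a point from world to camera coordinates). Camera axes: x right, y down, z forward; pixel columns grow to the right and rows downward; lengths in mm; the calibration is good to about 2 mm. A picture is of the moment at which its call begins. There is no depth.
- ctrl.close_job(): hands the job in; it is judged then, once.
Trained networks look in the newest picture that a camera, given by its name, has taken for a name from the list of things; names that differ only in an ending like _2 or _b are one class to them, and where a whole thing is asked for, a point or a joint stands for the part that bears it (a point fixed in the world has none). Each returns a list of dicts, best first, with "score" (0 to 1); they miss things now and then, are a little off and sometimes report something else, mostly with a low value. They report only what shows in the picture. A call takes as long as a camera call. They do not tell look-alikes from the thing itself.
- ctrl.masks_of(label, camera): "region" (480x640 bool, what is visible of it) and "bbox" ([left, top, right, bottom] in pixels, round what is visible of it).
- ctrl.pinpoint(label, camera): "xy" ([column, row] in pixels: a listed point, or the origin of a listed thing).
The state is a dict: "t": time; "qpos": joint angles; "qvel": joint speeds; "joint_torque": joint torques, N m; "ee_pos": TCP position; "orientation": TCP orientation; "ft_force": force on the tool from outside, world axes, zero at the start; "moment": the same for the moment, N m; "width": finger opening in mm; "grasp_force": force on a finger pad.
Only numpy, scipy, OpenCV 4.12 (cv2) and the standard library are available. Lean on these libraries where they do the work, as an engineer would, in place of code of your own. Each camera call takes 0.05 s, during which the arm holds its last target. There are 200 camera calls.

### The job

Get the small ball bearing ready for a slanting look at its race: push the lever of the tilting stand to the left until the nest table is level on its stop, then take the bearing (the ring with the red ball cage, not the plain rings) from the drip rack, set it flat and fully home in the round nest, either face up, and let go of it. Then bring the lever over until it stands at the red index clip on the dial, with the bearing still seated. Leave the clip as it is set, the two plain rings in the rack, and the caliper, syringe, loupe and dish of balls where they lie.

Things in the scene. Friction and masses are not known exactly. Their poses are not given: they have to be found in the camera images.
- tilt_stand: grey stand fixed on the table: base 170 (x) x 130 (y) x 12 mm, two cheeks at x = -63 and +63 mm (tops 98 mm high) carry the tilting nest table. Origin under the base's centre; x points from the lever and dial side (facing the robot) to the far side, z up. A fan-shaped aluminium dial with black marks stands at x = -70 mm, up to 148 mm high.
- tilt_axis (a point): point on the hinge axis of the nest table, straight over the stand's centre, 78 mm above the work surface; axes as the stand's. The hinge axis runs along the stand's x.
- nest_table (a joint): tilt of the nest table, rad: 0 is level on its stop (hard end), 0.90 the other end; it stays where it is left (friction, some 2 N at the knob). It grows as the lever goes to the right (to the stand's -y), which lifts the table's left (+y) side.
- nest_seat (a point): on the nest table: where the bearing's middle lies when fully home, 2 mm above the hinge axis; z is the table's normal, x along the hinge axis. The nest is a black disc of 104 mm with a round pocket 7 mm deep, 66.5 mm in diameter, mouth bevelled to 70.5 mm; pocket floor 8 mm below this point, disc top 1 mm below it; a seated bearing stands 9 mm proud.
- lever_knob (a point): centre of the black ball knob (26 mm) on the lever, 115 mm from the hinge axis, 82 mm from the stand's centre on its dial side. With the table level the lever leans 25 degrees to the left (the stand's +y) of upright; it turns with the table. The arm below it is a steel rod 8 mm thick. Axes turn with the table.
- index_clip (a joint): tilt at which the red index clip is set, rad, on the scale of joint nest_table: the lever stands exactly at the clip when joint nest_table has this value. Do not move it.
- index_tip (a point): middle of the red clip on the rim of the dial, 74.5 mm from the hinge axis, 13 mm wide; just behind the lever's path. Axes turn with the clip and lie as the nest table's when the lever stands at the clip.
- drip_rack: bright steel wire drip rack in a low pan 104 (x) x 196 (y) x 10 mm, fixed; origin under its centre. Three slots at y = -58, 0, +58 mm, 17.6 mm wide between wire hoops 36 mm high; a ring stands on edge in each, its axis along the rack's y, its centre about 44 and its top about 75 mm above the work surface.
- bearing: ball bearing, 62 mm outside diameter, 16 mm wide, 0.18 kg, light steel with a red ball cage. It starts on edge in one of the rack's three slots. Origin at the centre of one face, z along its axis towards the other face (the centre of the ring lies 8 mm along +z).
- bearing_centre (a point): centre of the bearing, half its width; axes as the bearing's
- setting_ring: plain light steel setting ring with grooved rim, 64 mm in diameter, 16 mm wide, no cage; stands on edge in another slot of the rack. Origin at the centre of one face.
- spacer_ring: plain dark steel spacer ring, 62 mm in diameter, 44 mm bore, 16 mm wide; stands on edge in the remaining slot. Origin at the centre of one face.
- caliper: digital caliper lying flat near the front edge, 72 x 230 x 14 mm
- grease_syringe: amber grease syringe lying flat near the front edge, 20 x 154 x 24 mm
- race_balls: glass dish with loose steel balls, 68 mm in diameter, 14 mm high, behind the stand
- loupe: black eye loupe standing on its wide rim, 34 mm in diameter, 26 mm high, at the right front
Not all that is in view belongs to the job. Leave any purple or yellow look-alike of the bearing alone.

How it is judged (in metres and radians):
On the way, in this order (a step that is already met when the one before it is completed fails the run):
1. the empty nest table is brought level, down on its stop (within 2.3 degrees) (value of joint nest_table below 0.04 rad and distance between bearing_centre and nest_seat above 0.05 m), for 0.2 s.
2. the bearing lies flat in the level nest, let go (its centre within 4 mm of the seat, the table within 3.4 degrees of level) (value of joint nest_table below 0.06 rad and distance between bearing_centre and nest_seat below 0.004 m and angle between the z axis of bearing and the z axis of nest_seat, either way round below 0.07 rad and contact force between the fingers and bearing below 0.1 N), for 0.2 s.
At the end, for the whole second after the job is handed in: Lever at the red clip (tilt within 3.4 degrees of it); bearing at rest, fully home in the nest (centre within 4 mm of the seat, flat within 4 degrees); clip where it was set (6 mm); the other two rings, caliper, syringe, dish of balls and loupe within 30 mm of where they were (angle between the z axis of nest_seat and the z axis of index_tip, either way round below 0.06 rad and distance between bearing_centre and nest_seat below 0.004 m and angle between the z axis of bearing and the z axis of nest_seat, either way round below 0.07 rad and linear speed of bearing below 0.02 m/s and distance of index_tip from where it was at the start of the episode below 0.006 m and distance of each of setting_ring, spacer_ring, caliper, grease_syringe, race_balls, loupe from where it was at the start of the episode below 0.03 m); the robot touches nothing.
It also fails if it takes over 72 s, if anything falls off the work surface, if the arm or the gripper's body presses on something with over 40 N, if the wrist force passes 120 N, or if a joint passes its speed limit or range.

## Working session

There is one attempt and no reset: what is moved stays moved. The work goes in short steps, Python scripts to look and compute and a tool call to move; the robot and the scene stay as the last step left them, time stands still between calls to the robot, and variables do not carry over. Pictures are saved under pics/ and viewed, at most 12 in all, crops included, and the job is handed in when it is done.

Besides the shell and the picture viewer there is one more tool, called after "Call:" by a JSON object that holds its "name" and its "arguments". apply_moves: Moves the arm, as the interface text tells. Scaled input: -1 to 1 covers 5 cm each way for a shift and 90 degrees each way for a turn. Its arguments: {"type":"object","properties":{"targets":{"type":"array"}},"required":["targets"]}

```bash
mkdir -p pics
cat > h.py <<'E'
import numpy as np,cv2
from workcell import ctrl
from scipy.spatial.transform import Rotation as R
def shot(n,f=None):
    im=ctrl.get_image(n)
    if f: cv2.imwrite(f,im["pixels"])
    return im
def proj(im,p):
    v=im["view"]@np.append(p,1); q=im["camera_matrix"]@v[:3]; return q[:2]/q[2]
def ray(im,uv):
    Rw=im["view"][:3,:3]; c=-Rw.T@im["view"][:3,3]
    d=Rw.T@np.linalg.solve(im["camera_matrix"],[uv[0],uv[1],1]); return c,d
def atz(im,uv,z):
    c,d=ray(im,uv); return c+d*(z-c[2])/d[2]
def tri(ims,uvs):
    A=0;b=0
    for im,uv in zip(ims,uvs):
        c,d=ray(im,uv); d=d/np.linalg.norm(d); P=np.eye(3)-np.outer(d,d); A=A+P; b=b+P@c
    x=np.linalg.solve(A,b); return x,[np.linalg.norm(proj(i,x)-u) for i,u in zip(ims,uvs)]
E
python3 - <<'E'
from h import *
np.set_printoptions(precision=1,suppress=True)
S=shot("side","pics/s0.png");T=shot("top","pics/t0.png")
for n in ["tilt_stand","tilt_axis","nest_seat","lever_knob","index_tip","drip_rack","bearing","bearing_centre","setting_ring","spacer_ring"]:
    a=ctrl.pinpoint(n,"side");b=ctrl.pinpoint(n,"top")
    print(n,[(np.array(k["xy"]),round(k["score"],2)) for k in a[:2]],[(np.array(k["xy"]),round(k["score"],2)) for k in b[:2]])
    if a and b: print("   ",*tri([S,T],[a[0]["xy"],b[0]["xy"]]))
for i in(S,T): print(i["view"],i["camera_matrix"])
o=ctrl.get_obs();print(o["ee_pos"],o["orientation"],R.from_rotvec(o["orientation"]).as_matrix())
E
```

```text
tilt_stand [(array([314.8, 168.9]), 0.67), (array([333.5, 213.4]), 0.62)] [(array([220.7, 286. ]), 0.82), (array([232.5, 216.5]), 0.32)]
    [502.2  47.  168.2] [np.float64(2.1866951310935496), np.float64(2.4429100604729723)]
tilt_axis [(array([335.7, 192.3]), 0.84), (array([326.8, 261.4]), 0.46)] [(array([217.5, 280.4]), 0.74)]
    [557.3  58.4  74.5] [np.float64(0.4548245112366533), np.float64(0.49840547365630083)]
nest_seat [(array([335.8, 191.7]), 0.6), (array([277. , 221.9]), 0.28)] [(array([214.8, 279.5]), 0.8)]
    [560.   64.   74.4] [np.float64(0.42646872394213836), np.float64(0.46866370572067695)]
lever_knob [(array([305.5, 156.4]), 0.65)] [(array([219. , 298.9]), 0.92)]
    [468.2  62.3 199.1] [np.float64(0.11044437116476873), np.float64(0.1261836909341569)]
index_tip [(array([398.2, 239.7]), 0.6), (array([312.3, 168.3]), 0.4)] []
drip_rack [(array([325.1, 291.7]), 0.88), (array([313.5, 167.5]), 0.42)] [(array([334.7, 242.2]), 0.81)]
    [ 549.1 -310.6    6.8] [np.float64(1.889939595525676), np.float64(1.6261751594642186)]
bearing [(array([328.6, 261.9]), 0.62), (array([24
[... 545 characters left out ...]
oat64(1.5300265386532281), np.float64(1.2823783891589018)]
spacer_ring [(array([324.8, 279.4]), 0.55)] [(array([336.8, 241.1]), 0.68)]
    [ 543.5 -310.    48.1] [np.float64(0.31495569771794996), np.float64(0.2717481390615032)]
[[   1.     0.    -0.  -540.6]
 [   0.    -0.6   -0.8  -68.6]
 [  -0.     0.8   -0.6 1495.8]
 [   0.     0.     0.     1. ]] [[465.5   0.  329.5]
 [  0.  465.5 240.2]
 [  0.    0.    1. ]]
[[  -0.4   -0.9   -0.   -18. ]
 [  -0.9    0.4   -0.3  629.4]
 [   0.3   -0.1   -0.9 1579. ]
 [   0.     0.     0.     1. ]] [[581.2   0.  315.7]
 [  0.  581.2 231.6]
 [  0.    0.    1. ]]
[ 262.7 -567.1  222.7] [-3.1 -0.7  0. ] [[ 0.9  0.4 -0. ]
 [ 0.4 -0.9  0. ]
 [-0.  -0.  -1. ]]
```

View pics/s0.png

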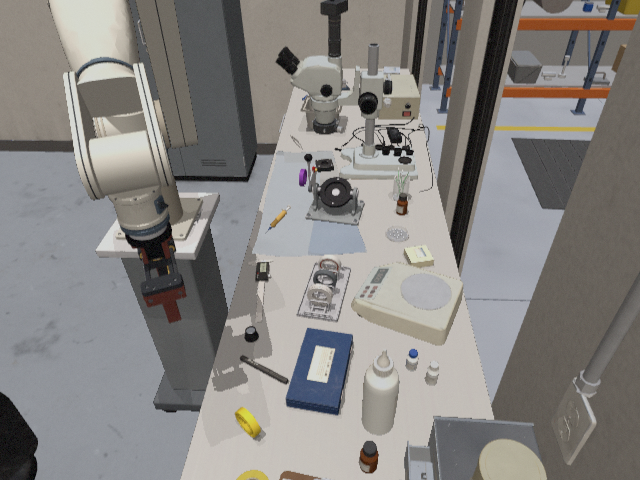

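View pics/t0.png

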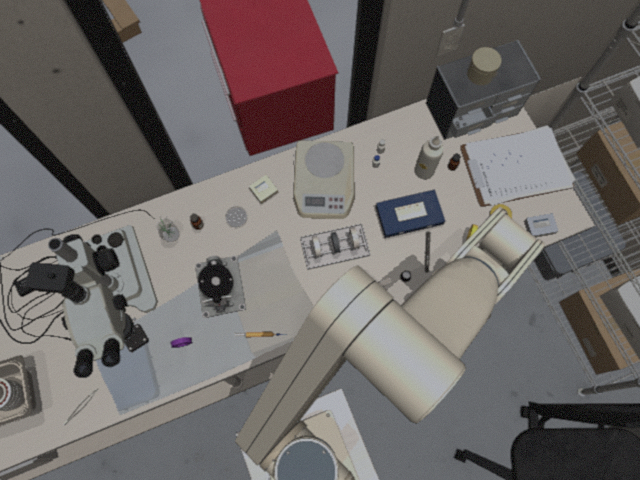

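Side view: stand near (336,192), rack near (325,290). The bearing seems to be the reddish ring at (328,262), in the leftmost slot. Top view: rack at (335,243), stand at (217,285). I'll zoom in on both.

Run:
```python
import cv2,numpy as np
s=cv2.imread("pics/s0.png");t=cv2.imread("pics/t0.png")
a=cv2.resize(s[145:225,290:370],(400,400),interpolation=cv2.INTER_CUBIC)
b=cv2.resize(s[245:325,290:370],(400,400),interpolation=cv2.INTER_CUBIC)
cv2.imwrite("pics/c0.png",np.hstack([a,b]))
c=cv2.resize(t[245:325,180:260],(400,400),interpolation=cv2.INTER_CUBIC)
d=cv2.resize(t[205:285,295:375],(400,400),interpolation=cv2.INTER_CUBIC)
cv2.imwrite("pics/c1.png",np.hstack([c,d]))
```

```text
(no output)
```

View pics/c0.png

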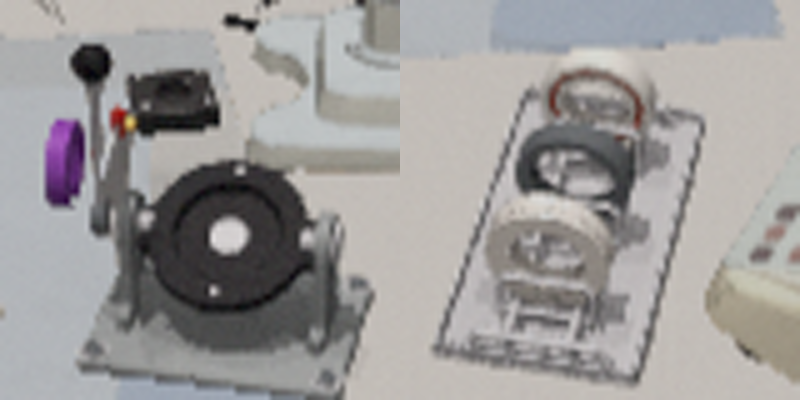

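View pics/c1.png

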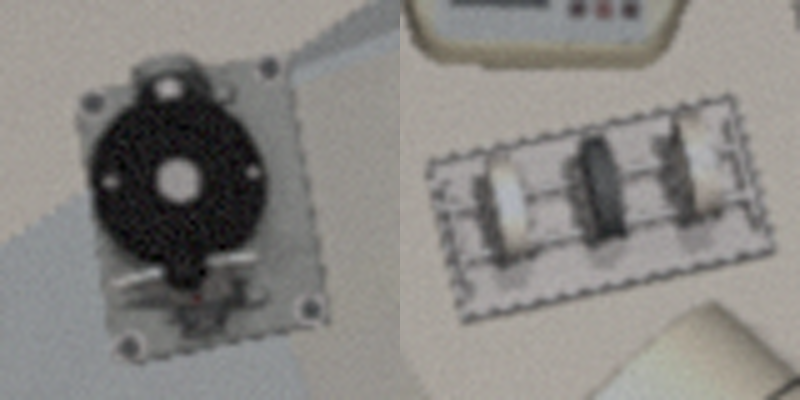

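Crops: the bearing (red cage) is in the rack's leftmost (+y) slot, the dark ring is in the middle and the setting ring on the right. The lever stands about upright and the red clip is at side pixel (314,169). I'll fit the stand and rack poses from their base corners.

```bash
cat > fit.py <<'E'
from h import *
from scipy.optimize import least_squares
np.set_printoptions(precision=1,suppress=True)
S=shot("side");T=shot("top")
sq=lambda a,ox,oy:[(u/5+ox,v/5+oy) for u,v in a]
def fit(hx,hy,z,tp,sp):
    # corner order top: (+x,+y),(+x,-y),(-x,-y),(-x,+y)
    c=np.array([(hx,hy),(hx,-hy),(-hx,-hy),(-hx,hy)])
    def f(p):
        Rm=np.array([[np.cos(p[2]),-np.sin(p[2])],[np.sin(p[2]),np.cos(p[2])]])
        r=[]
        for im,pts in((T,tp),(S,sp)):
            for k,q in zip(c,pts):
                if q is None: continue
                r+=list(proj(im,np.append(Rm@k+p[:2],z))-q)
        return np.array(r)
    s=least_squares(f,[550,0,0.0],loss="soft_l1",x_scale=[1,1,.01]); print(s.x[:2],round(s.x[2],4),f(s.x)); return s.x
tr=sq([(30,160),(335,97),(375,250),(63,322)],295,205)
sr=sq([(305,120),(240,380),(32,352),(130,92)],290,245)
ra=fit(52,98,8,tr,sr)
ts=sq([(78,102),(290,60),(328,325),(125,362)],180,245)
ss=sq([(375,290),(328,398),(80,366)],290,145)+[None]
st=fit(85,65,12,ts,ss)
def Rz(a): return R.from_euler("z",a).as_matrix()
np.save("st.npy",st);np.save("ra.npy",ra)
o=np.array([st[0],st[1],0])
for n in ["lever_knob"]:
    a=ctrl.pinpoint(n,"side")[0]["xy"];b=ctrl.pinpoint(n,"top")[0]["xy"]
    k,e=tri([S,T],[a,b]); l=Rz(-st[2])@(k-o); print("knob",k,"local",l,"theta",np.radians(25)-np.arctan2(l[1],l[2]-78), np.hypot(l[1],l[2]-78))
# clip: tip on x=-70 plane, radius 74.5
best=[]
for g in np.arange(0,.91,.02):
    a=np.radians(25)-g
    p=o+Rz(st[2])@np.array([-73,74.5*np.sin(a),78+74.5*np.cos(a)]); best.append((round(float(np.linalg.norm(proj(S,p)-[313.8,169])),1),round(g,2),proj(S,p)))
print(sorted(best,key=lambda b:b[0])[:4])
print("bearing slot",Rz(ra[2])@np.array([0,58,44])+[ra[0],ra[1],0])
for c in ("side","top"):
  for n in ("bearing","bearing_centre","setting_ring","spacer_ring"):
    if "centre" in n: print(c,n,[(np.array(k["xy"]),round(k["score"],2)) for k in ctrl.pinpoint(n,c)])
    else: print(c,n,[(np.array(k["bbox"]),round(k["score"],2)) for k in ctrl.masks_of(n,c)])
p=Rz(ra[2])@np.array([0,58,44])+[ra[0],ra[1],0]; print(proj(S,p),proj(T,p))
E
python3 fit.py
```

```text
[ 544.  -307.5] -0.1648 [-0.5 -0.7  0.3 -1.5  0.8 -0.8  0.3 -1.3 -0.  -1.1 -1.1 -0.3 -0.3 -1.2
 -1.4 -0.5]
[554.3  58. ] -0.1953 [ 0.3 -2.1  0.4 -1.7  1.5 -0.4 -1.9  0.7 -1.1 -1.9  0.6 -0.5 -2.4 -1.5]
knob [471.2  56.7 201.2] local [-81.3 -17.5 201.2] theta 0.5772680323959885 124.3963047221593
[(2.6, np.float64(0.34), array([311.9, 167.2])), (2.6, np.float64(0.36), array([311.7, 167.4])), (2.6, np.float64(0.38), array([311.6, 167.6])), (2.6, np.float64(0.4), array([311.5, 167.9]))]
bearing slot [ 553.6 -250.3   44. ]
side bearing [(array([235.8, 407.7, 260.5, 437.5]), 0.82), (array([317.4, 254. , 340.5, 272.3]), 0.55), (array([300.1, 168.2, 308.1, 183.8]), 0.42)]
side bearing_centre [(array([245.9, 424.8]), 0.86), (array([301.1, 173.5]), 0.63), (array([327.9, 266.5]), 0.54), (array([327.4, 261. ]), 0.38)]
side setting_ring [(array([306.8, 284.1, 335.9, 306.5]), 0.55)]
side spacer_ring [(array([312.9, 270.1, 337.3, 284.9]), 0.75), (array([294.9, 264.6, 351.5, 324.6]), 0.4)]
top bearing [(array([310.3, 235.9, 323. , 254.6]), 0.65), (array([467.2, 226.7, 478.7, 239.5]), 0.54), (array([171.7, 338.2, 193.2, 345. ]), 0.47)]
top bearing_centre [(array([183.6, 341.1]), 0.76), (array([314.5, 245.4]), 0.7), (array([473.8, 230.2]), 0.56)]
top setting_ring [(array([233.9, 332.1, 272.9, 338.3]), 0.2)]
top spacer_ring [(array([331.3, 230.8, 341.2, 250.7]), 0.61)]
[329.5 265.3] [316.9 245.6]
```

```bash
cat >> h.py <<'E'
def Rz(a): return R.from_euler("z",a).as_matrix()
def plan(wps,jaw,start=None):
    """wps: list of (pos, Rmat or None, nrows). prints rows of 3 decimals, integrating the rounding."""
    o=ctrl.get_obs(); p=np.array(o["ee_pos"],float); M=R.from_rotvec(o["orientation"]).as_matrix()
    if start is not None: p,M=start
    k=0
    for q,Q,n in wps:
        Q=M if Q is None else Q
        for i in range(n):
            f=1/(n-i); r=(R.from_matrix(M.T@Q).as_rotvec()*f)/(np.pi/2); d=M.T@(np.array(q)-p)*f/50
            r=np.round(r,3)+0.; d=np.round(d,2)+0.
            print([jaw,d.tolist(),r.tolist()],end=",\n" if k%8==7 else ",")
            p=p+M@d*50; M=M@R.from_rotvec(r*np.pi/2).as_matrix(); k+=1
    print("\nend",np.round(p,1)); return p,M
def tool(yang,tilt=0):
    """tool down, tool y at world angle yang; tilt about tool y"""
    y=np.array([np.cos(yang),np.sin(yang),0]); z=np.array([0,0,-1.]); x=np.cross(y,z)
    return np.c_[x,y,z]@R.from_euler("y",tilt).as_matrix()
st=None
try:
    st=np.load("st.npy");ra=np.load("ra.npy")
    W=lambda l:Rz(st[2])@np.array(l,float)+[st[0],st[1],0]
    L=lambda w:Rz(-st[2])@(np.array(w,float)-[st[0],st[1],0])
    WR=lambda l:Rz(ra[2])@np.array(l,float)+[ra[0],ra[1],0]
except Exception: pass
E
python3 - <<'E'
from h import *
Q=tool(st[2]); print(Q)
plan([(W([-85,-68,215]),Q,20),(W([-85,-68,170]),Q,3)],-1)
E
```

```text
[[ 0.19410739  0.98098029  0.        ]
 [ 0.98098029 -0.19410739  0.        ]
 [ 0.          0.         -1.        ]]
[-1, [0.42, -0.44, 0.01], [0.0, 0.0, -0.03]],[-1, [0.44, -0.42, 0.01], [0.0, 0.0, -0.03]],[-1, [0.46, -0.4, 0.01], [0.0, 0.0, -0.03]],[-1, [0.48, -0.38, 0.01], [0.0, 0.0, -0.03]],[-1, [0.49, -0.35, 0.01], [0.0, 0.0, -0.03]],[-1, [0.51, -0.33, 0.01], [0.0, 0.0, -0.03]],[-1, [0.52, -0.31, 0.01], [0.0, 0.0, -0.03]],[-1, [0.54, -0.28, 0.01], [0.0, 0.0, -0.03]],
[-1, [0.55, -0.25, 0.01], [0.0, 0.0, -0.03]],[-1, [0.56, -0.23, 0.01], [0.0, 0.0, -0.03]],[-1, [0.57, -0.2, 0.01], [0.0, 0.0, -0.03]],[-1, [0.58, -0.17, 0.0], [0.0, 0.0, -0.03]],[-1, [0.59, -0.15, 0.01], [0.0, 0.0, -0.03]],[-1, [0.6, -0.12, 0.0], [0.0, 0.0, -0.03]],[-1, [0.6, -0.09, 0.01], [0.0, 0.0, -0.03]],[-1, [0.6, -0.06, 0.0], [0.0, 0.0, -0.03]],
[-1, [0.61, -0.03, 0.01], [0.0, 0.0, -0.03]],[-1, [0.61, -0.01, 0.0], [0.0, 0.0, -0.03]],[-1, [0.61, 0.02, 0.01], [0.0, 0.0, -0.03]],[-1, [0.6, 0.05, 0.0], [0.0, 0.0, -0.029]],[-1, [0.0, 0.0, 0.3], [0.0, 0.0, 0.0]],[-1, [0.0, 0.0, 0.3], [0.0, 0.0, 0.0]],[-1, [0.0, 0.0, 0.3], [0.0, 0.0, 0.0]],
end [457.6   8.  170.2]
```

Call:
{"name": "apply_moves", "arguments": {"targets": [[-1,[0.42,-0.44,0.01],[0,0,-0.03]],[-1,[0.44,-0.42,0.01],[0,0,-0.03]],[-1,[0.46,-0.4,0.01],[0,0,-0.03]],[-1,[0.48,-0.38,0.01],[0,0,-0.03]],[-1,[0.49,-0.35,0.01],[0,0,-0.03]],[-1,[0.51,-0.33,0.01],[0,0,-0.03]],[-1,[0.52,-0.31,0.01],[0,0,-0.03]],[-1,[0.54,-0.28,0.01],[0,0,-0.03]]]}}

```text
t: 2.7
ee_pos: [340.9, -335.9, 218.8]
orientation: [2.886, 1.241, 0.0]
ft_force: [0.5, 0.1, 0.1]
width: 11.3
grasp_force: 0.0
```

Call:
{"name": "apply_moves", "arguments": {"targets": [[-1,[0.55,-0.25,0.01],[0,0,-0.03]],[-1,[0.56,-0.23,0.01],[0,0,-0.03]],[-1,[0.57,-0.2,0.01],[0,0,-0.03]],[-1,[0.58,-0.17,0],[0,0,-0.03]],[-1,[0.59,-0.15,0.01],[0,0,-0.03]],[-1,[0.6,-0.12,0],[0,0,-0.03]],[-1,[0.6,-0.09,0.01],[0,0,-0.03]],[-1,[0.6,-0.06,0],[0,0,-0.03]]]}}

```text
t: 3.7
ee_pos: [419.1, -106.4, 216.4]
orientation: [2.602, 1.76, 0.001]
ft_force: [-0.5, -0.4, -0.4]
width: 0.6
grasp_force: 0.0
```

Call:
{"name": "apply_moves", "arguments": {"targets": [[-1,[0.61,-0.03,0.01],[0,0,-0.03]],[-1,[0.61,-0.01,0],[0,0,-0.03]],[-1,[0.61,0.02,0.01],[0,0,-0.03]],[-1,[0.6,0.05,0],[0,0,-0.029]],[-1,[0,0,0],[0,0,0]],[-1,[0,0,0],[0,0,0]]]}}

```text
t: 4.45
ee_pos: [457.3, 7.5, 215.1]
orientation: [-2.428, -1.993, 0.001]
ft_force: [0.2, -0.6, 0.1]
width: 0.2
grasp_force: 0.0
```

Run:
```python
from h import *
np.set_printoptions(precision=2,suppress=True)
S=shot("side","pics/s1.png");T=shot("top","pics/t1.png")
print(L(ctrl.get_obs()["ee_pos"]),ctrl.get_obs()["width"])
for c in("side","top"):print([(np.array(k["xy"]),round(k["score"],2)) for k in ctrl.pinpoint("lever_knob",c)])
plan([(W([-85,-62,172]),tool(st[2]),4)],-1)
a=cv2.resize(S["pixels"][125:205,280:360],(400,400),interpolation=cv2.INTER_CUBIC)
b=cv2.resize(T["pixels"][235:335,170:270],(400,400),interpolation=cv2.INTER_CUBIC)
cv2.imwrite("pics/c2.png",np.hstack([a,b]))
```

```text
[-85.35 -68.74 215.16] 0.6347355411869741
[(array([305.9, 155.5]), 0.9), (array([335.3, 188.9]), 0.64), (array([279.4, 222.6]), 0.63)]
[(array([313.4, 246.6]), 0.27)]
[-1, [0.03, 0.0, 0.22], [0.0, 0.0, 0.0]],[-1, [0.03, 0.0, 0.21], [0.0, 0.0, 0.0]],[-1, [0.04, 0.0, 0.22], [0.0, 0.0, -0.001]],[-1, [0.03, 0.0, 0.21], [0.0, 0.0, 0.0]],
end [458.6  13.6 172.2]
```

View pics/c2.png

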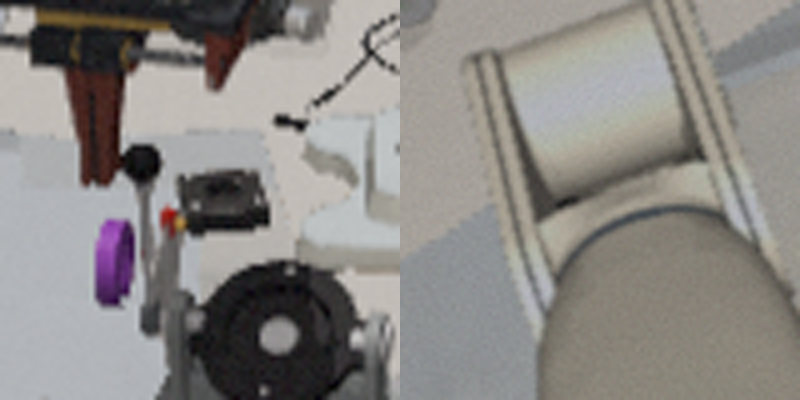

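Run:
```python
from h import *
np.set_printoptions(precision=2,suppress=True)
S=shot("side");T=shot("top")
print(proj(S,ctrl.get_obs()["ee_pos"]))
for th in(.4,.5,.6,.7):
    a=np.radians(25)-th; k=W([-82,115*np.sin(a),78+115*np.cos(a)]); print(th,k,proj(S,k),proj(T,k))
```

```text
[300.01 160.64]
0.4 [474.71  78.06 192.92] [308.28 155.64] [212.98 299.51]
0.5 [472.47  66.79 192.77] [307.23 157.5 ] [217.31 298.7 ]
0.6 [470.26  55.58 191.46] [306.2  159.71] [221.67 297.99]
0.7 [468.08  44.56 189.03] [305.19 162.25] [226.02 297.39]
```

Crop: the closed fingertip is at side pixel (300,162), with the knob to its right at (308,157); projections agree to about 1 px. Next: down, then push the knob left.

Call:
{"name": "apply_moves", "arguments": {"targets": [[-1,[0.03,0,0.22],[0,0,0]],[-1,[0.03,0,0.21],[0,0,0]],[-1,[0.04,0,0.22],[0,0,0]],[-1,[0.03,0,0.21],[0,0,0]],[-1,[0.2,0,0],[0,0,0]],[-1,[0.2,0,0],[0,0,0]],[-1,[0.2,0,0],[0,0,0]],[-1,[0.2,0,0],[0,0,0]]]}}

```text
t: 5.75
ee_pos: [467.0, 54.2, 172.6]
orientation: [2.427, 1.994, 0.001]
ft_force: [-1.0, -2.8, 1.2]
width: 0.4
grasp_force: 1.0
```

Call:
{"name": "apply_moves", "arguments": {"targets": [[-1,[0.2,0,0],[0,0,0]],[-1,[0.2,0,0],[0,0,0]],[-1,[0.2,0,0],[0,0,0]],[-1,[0.2,0,0],[0,0,0]]]}}

```text
t: 6.25
ee_pos: [474.2, 93.3, 171.9]
orientation: [-2.428, -1.993, 0.001]
ft_force: [-0.7, -2.5, -1.4]
width: 0.0
grasp_force: 1.3
```

Run:
```python
from h import *
o=ctrl.get_obs();print(L(o["ee_pos"]),o["ft_force"])
```

```text
[-85.42571838  19.00909265 171.88305415] [-0.66051551 -2.45965835 -1.37853504]
```

Call:
{"name": "apply_moves", "arguments": {"targets": [[-1,[0.08,0,0],[0,0,0]],[-1,[0.06,0,0],[0,0,0]],[-1,[0,0,0],[0,0,0]]]}}

```text
t: 6.62
ee_pos: [475.9, 99.9, 172.2]
orientation: [-2.428, -1.993, -0.001]
ft_force: [0.3, 0.4, 0.0]
width: 0.2
grasp_force: 0.3
```

Call:
{"name": "apply_moves", "arguments": {"targets": [[-1,[0.04,0,0],[0,0,0]],[-1,[0.0,0,0],[0,0,0]]]}}

```text
t: 6.88
ee_pos: [476.0, 100.7, 172.2]
orientation: [2.427, 1.993, -0.002]
ft_force: [-0.6, -6.3, -0.1]
width: 0.5
grasp_force: 3.5
```

Call:
{"name": "apply_moves", "arguments": {"targets": [[-1,[0.04,0,0],[0,0,0]],[-1,[0.04,0,0],[0,0,0]],[-1,[0.0,0,0],[0,0,0]]]}}

```text
t: 7.25
ee_pos: [476.1, 101.3, 172.1]
orientation: [2.423, 1.993, -0.01]
ft_force: [-2.3, -26.6, 5.6]
width: 0.5
grasp_force: 13.0
```

Run:
```python
from h import *
o=ctrl.get_obs();print(L(o["ee_pos"]),o["ft_force"])
p,M=plan([(W([-85,-5,172]),None,4),(W([-85,-5,250]),None,3)],-1)
c=WR([0,58,0])
# rack approach: tool y along rack -x/+x, tilt so fingers point to rack -y
Q=tool(ra[2],np.radians(45)); print(Q)
np.save("Q.npy",Q)
```

```text
[-85.12621412  27.23342719 172.12094939] [ -2.26911867 -26.64090308   5.60436283]
[-1, [-0.16, 0.0, 0.0], [0.0, 0.0, 0.0]],[-1, [-0.16, 0.0, 0.0], [0.0, 0.0, 0.0]],[-1, [-0.16, 0.0, 0.0], [0.0, 0.0, 0.0]],[-1, [-0.16, 0.0, 0.01], [0.0, 0.0, 0.0]],[-1, [-0.01, 0.0, -0.52], [0.0, 0.0, 0.0]],[-1, [0.0, 0.0, -0.52], [0.0, 0.0, 0.0]],[-1, [-0.01, 0.0, -0.52], [0.0, 0.0, 0.0]],
end [469.9  69.5 249.9]
[[ 0.11598155  0.98645657  0.11598155]
 [ 0.69753013 -0.16402268  0.69753013]
 [ 0.70710678  0.         -0.70710678]]
```

Call:
{"name": "apply_moves", "arguments": {"targets": [[-1,[-0.16,0,0],[0,0,0]],[-1,[-0.16,0,0],[0,0,0]],[-1,[-0.16,0,0],[0,0,0]],[-1,[-0.16,0,0],[0,0,0]],[-1,[0,0,-0.52],[0,0,0]],[-1,[0,0,-0.52],[0,0,0]],[-1,[0,0,-0.52],[0,0,0]]]}}

```text
t: 8.12
ee_pos: [470.6, 74.0, 250.9]
orientation: [-2.428, -1.993, 0.0]
ft_force: [-0.1, 0.2, -1.1]
width: -0.1
grasp_force: 0.0
```

Run:
```python
from h import *
np.set_printoptions(precision=2,suppress=True)
print(ctrl.get_obs()["ee_pos"])
Q=tool(ra[2],np.radians(-45))
t=WR([0,61,39.5]); pre=t-Q[:,2]*110
plan([(pre,Q,14)],1)
```

```text
[470.62  73.96 250.93]
[1, [-0.32, 0.2, 0.19], [-0.001, -0.036, -0.001]],[1, [-0.3, 0.2, 0.21], [-0.001, -0.036, -0.001]],[1, [-0.29, 0.2, 0.23], [-0.001, -0.036, -0.001]],[1, [-0.28, 0.2, 0.24], [0.0, -0.036, -0.001]],[1, [-0.27, 0.2, 0.26], [-0.001, -0.036, -0.002]],[1, [-0.25, 0.2, 0.27], [0.0, -0.036, -0.001]],[1, [-0.24, 0.2, 0.29], [-0.001, -0.036, -0.002]],[1, [-0.22, 0.2, 0.3], [0.0, -0.035, -0.001]],
[1, [-0.2, 0.2, 0.31], [-0.001, -0.036, -0.002]],[1, [-0.19, 0.2, 0.32], [0.0, -0.035, -0.001]],[1, [-0.17, 0.19, 0.33], [-0.001, -0.036, -0.002]],[1, [-0.15, 0.19, 0.34], [0.0, -0.035, -0.001]],[1, [-0.13, 0.2, 0.35], [-0.001, -0.036, -0.002]],[1, [-0.11, 0.19, 0.36], [0.0, -0.035, -0.001]],
end [ 566.8 -170.4  117.3]
```

Call:
{"name": "apply_moves", "arguments": {"targets": [[1,[-0.32,0.2,0.19],[-0.001,-0.036,-0.001]],[1,[-0.3,0.2,0.21],[-0.001,-0.036,-0.001]],[1,[-0.29,0.2,0.23],[-0.001,-0.036,-0.001]],[1,[-0.28,0.2,0.24],[0,-0.036,-0.001]],[1,[-0.27,0.2,0.26],[-0.001,-0.036,-0.002]],[1,[-0.25,0.2,0.27],[0,-0.036,-0.001]],[1,[-0.24,0.2,0.29],[-0.001,-0.036,-0.002]],[1,[-0.22,0.2,0.3],[0,-0.035,-0.001]]]}}

```text
t: 9.12
ee_pos: [525.9, -66.4, 173.4]
orientation: [2.156, 1.798, -0.492]
ft_force: [0.9, -0.2, 1.0]
width: 76.8
grasp_force: 0.0
```

Call:
{"name": "apply_moves", "arguments": {"targets": [[1,[-0.2,0.2,0.31],[-0.001,-0.036,-0.002]],[1,[-0.19,0.2,0.32],[0,-0.035,-0.001]],[1,[-0.17,0.19,0.33],[-0.001,-0.036,-0.002]],[1,[-0.15,0.19,0.34],[0,-0.035,-0.001]],[1,[-0.13,0.2,0.35],[-0.001,-0.036,-0.002]],[1,[-0.11,0.19,0.36],[0,-0.035,-0.001]],[1,[0,0,0],[0,0,0]]]}}

```text
t: 10.0
ee_pos: [566.3, -170.6, 115.2]
orientation: [1.923, 1.629, -0.799]
ft_force: [-0.7, 0.7, -0.7]
width: 87.6
grasp_force: 0.0
```

Run:
```python
from h import *
np.set_printoptions(precision=2,suppress=True)
S=shot("side","pics/s2.png");T=shot("top","pics/t2.png")
o=ctrl.get_obs();print(o["ee_pos"],o["qpos"],o["width"])
Q=tool(ra[2],np.radians(-45))
print(R.from_matrix(R.from_rotvec(o["orientation"]).as_matrix().T@Q).magnitude())
t=WR([0,61,39.5])
plan([(t,Q,8)],1)
for c in("side","top"):print([(np.array(k["xy"]),round(k["score"],2)) for k in ctrl.pinpoint("bearing_centre",c)])
p=WR([0,58,44]);print(proj(S,p),proj(T,p))
a=cv2.resize(S["pixels"][225:325,280:380],(400,400),interpolation=cv2.INTER_CUBIC)
b=cv2.resize(T["pixels"][245:325,180:260],(400,400),interpolation=cv2.INTER_CUBIC)
cv2.imwrite("pics/c3.png",np.hstack([a,b]))
```

```text
[ 566.69 -170.08  116.5 ] [ 0.06  0.67  1.77 -0.87  1.12  0.79] 87.71436139953646
0.0016828554644278146
[1, [0.0, 0.0, 0.27], [0.0, 0.0, 0.0]],[1, [0.0, 0.0, 0.28], [0.0, 0.0, 0.0]],[1, [0.0, 0.0, 0.27], [0.0, 0.0, 0.0]],[1, [0.0, 0.0, 0.28], [0.0, 0.0, 0.0]],[1, [-0.01, 0.0, 0.27], [0.0, 0.0, 0.0]],[1, [0.0, 0.0, 0.28], [0.0, 0.0, 0.0]],[1, [-0.01, 0.0, 0.27], [0.0, 0.0, 0.0]],[1, [0.0, 0.01, 0.28], [-0.001, -0.001, 0.0]],

end [ 554.2 -247.5   39.3]
[(array([329.4, 264.7]), 0.72), (array([246.7, 423.9]), 0.56), (array([302.5, 174.6]), 0.47)]
[(array([470.9, 234.7]), 0.53), (array([312. , 247.3]), 0.49)]
[329.51 265.26] [316.92 245.58]
```

View pics/c3.png

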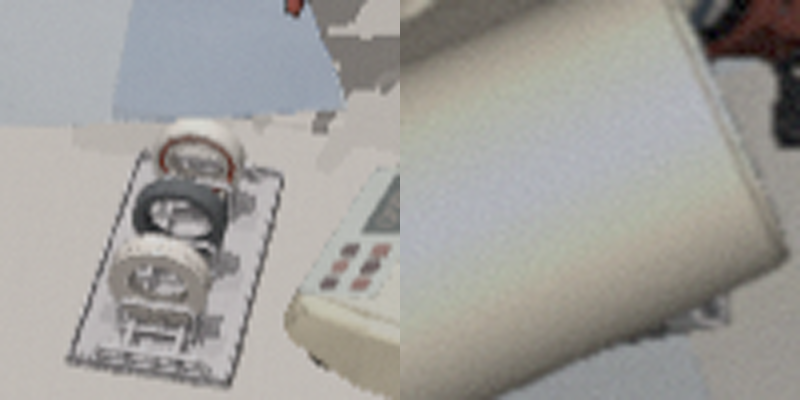

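Crop: the arm covers the stand in the top view. The bearing rim centre is at about (330,264) in the side view, matching the prediction, so I'm going in to grip.

Call:
{"name": "apply_moves", "arguments": {"targets": [[1,[0,0,0.27],[0,0,0]],[1,[0,0,0.28],[0,0,0]],[1,[0,0,0.27],[0,0,0]],[1,[0,0,0.28],[0,0,0]],[1,[-0.01,0,0.27],[0,0,0]],[1,[0,0,0.28],[0,0,0]],[1,[-0.01,0,0.27],[0,0,0]],[1,[0,0.01,0.28],[0,0,0]]]}}

```text
t: 11.2
ee_pos: [554.4, -248.4, 38.9]
orientation: [1.922, 1.628, -0.796]
ft_force: [0.2, -0.5, 0.3]
width: 87.5
grasp_force: 0.0
```

Call:
{"name": "apply_moves", "arguments": {"targets": [[-1,[0,0,0],[0,0,0]],[-1,[0,0,0],[0,0,0]],[-1,[0,0,0],[0,0,0]],[-1,[0,0,0],[0,0,0]],[-1,[0,0,0],[0,0,0]],[-1,[0,0,0],[0,0,0]]]}}

```text
t: 11.95
ee_pos: [553.0, -247.6, 39.9]
orientation: [1.923, 1.627, -0.8]
ft_force: [-4.6, 1.3, 2.7]
width: 61.7
grasp_force: 30.0
```

Run:
```python
from h import *
p=np.array(ctrl.get_obs()["ee_pos"])
plan([(p+[0,0,60],None,4),(p+[-10,20,200],None,4)],-1)
```

```text
[-1, [-0.21, 0.0, -0.21], [0.0, 0.0, 0.0]],[-1, [-0.21, 0.0, -0.21], [0.0, 0.0, 0.0]],[-1, [-0.21, 0.0, -0.21], [0.0, 0.0, 0.0]],[-1, [-0.22, 0.0, -0.22], [0.0, 0.0, 0.0]],[-1, [-0.43, -0.07, -0.56], [0.0, 0.0, 0.0]],[-1, [-0.43, -0.07, -0.56], [0.0, 0.0, 0.0]],[-1, [-0.43, -0.07, -0.55], [0.0, 0.0, 0.0]],[-1, [-0.44, -0.06, -0.56], [0.0, 0.0, 0.0]],

end [ 543.2 -227.8  240. ]
```

Call:
{"name": "apply_moves", "arguments": {"targets": [[-1,[-0.21,0,-0.21],[0,0,0]],[-1,[-0.21,0,-0.21],[0,0,0]],[-1,[-0.21,0,-0.21],[0,0,0]],[-1,[-0.22,0,-0.22],[0,0,0]],[-1,[-0.43,-0.07,-0.56],[0,0,0]],[-1,[-0.43,-0.07,-0.56],[0,0,0]],[-1,[-0.43,-0.07,-0.55],[0,0,0]],[-1,[-0.44,-0.06,-0.56],[0,0,0]]]}}

```text
t: 12.95
ee_pos: [543.7, -227.9, 241.5]
orientation: [1.923, 1.628, -0.796]
ft_force: [0.0, -0.8, -1.7]
width: 61.2
grasp_force: 30.0
```

Run:
```python
from h import *
np.set_printoptions(precision=2,suppress=True)
o=ctrl.get_obs();print(o["ee_pos"],o["width"],o["grasp_force"],o["ft_force"])
S=shot("side","pics/s3.png");T=shot("top")
# ring centre expected: rack-frame offset (0,-3,+4.5) from TCP
M=R.from_rotvec(o["orientation"]).as_matrix()
c=o["ee_pos"]+Rz(ra[2])@np.array([0,-3,4.5]); print("exp",proj(S,c),proj(T,c), "tool-frame off",M.T@(c-o["ee_pos"]))
for k in("side","top"):print([(np.array(q["xy"]),round(q["score"],2)) for q in ctrl.pinpoint("bearing_centre",k)],[(np.array(q["xy"]),round(q["score"],2)) for q in ctrl.pinpoint("nest_seat",k)],[(np.array(q["xy"]),round(q["score"],2)) for q in ctrl.pinpoint("lever_knob",k)])
s=W([0,0,80]);print(s,proj(S,s),proj(T,s))
# plan: rotate to nest orientation above the seat, tcp offset (4.5,3) in (y,z)
Q=tool(st[2],np.radians(45))
t=W([0,4.5,80+3+4.5]);print("target",t)
plan([(t+[0,0,75],Q,18)],-1)
a=cv2.resize(S["pixels"][145:245,270:370],(400,400),interpolation=cv2.INTER_CUBIC)
b=cv2.resize(T["pixels"][225:325,180:280],(400,400),interpolation=cv2.INTER_CUBIC)
cv2.imwrite("pics/c4.png",np.hstack([a,b]))
```

```text
[ 543.75 -227.86  241.51] 61.163408999941375 29.997326731681824 [ 0.02 -0.78 -1.74]
exp [324.88 198.47] [311.34 228.16] tool-frame off [-5.3   0.   -1.06]
[(array([325.4, 200.5]), 0.77), (array([245.8, 422. ]), 0.59), (array([304.4, 175.7]), 0.56)] [(array([335.8, 187. ]), 0.79)] []
[(array([308.8, 226.1]), 0.68), (array([472.2, 233.3]), 0.59)] [] [(array([404.1, 274.2]), 0.55)]
[554.33  58.05  80.  ] [334.33 191.05] [217.35 280.39]
target [555.21  62.46  87.5 ]
[-1, [0.29, -0.04, -0.17], [0.0, 0.056, 0.001]],[-1, [0.3, -0.04, -0.14], [0.0, 0.056, 0.001]],[-1, [0.31, -0.04, -0.11], [0.0, 0.056, 0.001]],[-1, [0.32, -0.04, -0.09], [0.0, 0.055, 0.001]],[-1, [0.33, -0.04, -0.06], [0.0, 0.056, 0.001]],[-1, [0.33, -0.04, -0.03], [0.0, 0.055, 0.001]],[-1, [0.33, -0.04, 0.0], [0.0, 0.056, 0.001]],[-1, [0.33, -0.04, 0.03], [0.0, 0.055, 0.001]],
[-1, [0.33, -0.05, 0.06], [0.0, 0.056, 0.001]],[-1, [0.32, -0.05, 0.08], [0.0, 0.055, 0.001]],[-1, [0.31, -0.05, 0.11], [0.0, 0.056, 0.001]],[-1, [0.3, -0.05, 0.14], [0.0, 0.055, 0.001]],[-1, [0.29, -0.05, 0.16], [0.0, 0.056, 0.001]],[-1, [0.27, -0.04, 0.19], [-0.001, 0.055, 0.001]],[-1, [0.25, -0.05, 0.21], [-0.001, 0.056, 0.001]],[-1, [0.23, -0.05, 0.23], [0.0, 0.055, 0.001]],
[-1, [0.22, -0.04, 0.25], [-0.001, 0.056, 0.002]],[-1, [0.19, -0.05, 0.27], [0.0, 0.055, 0.001]],
end [555.2  62.5 162.6]
```

View pics/c4.png

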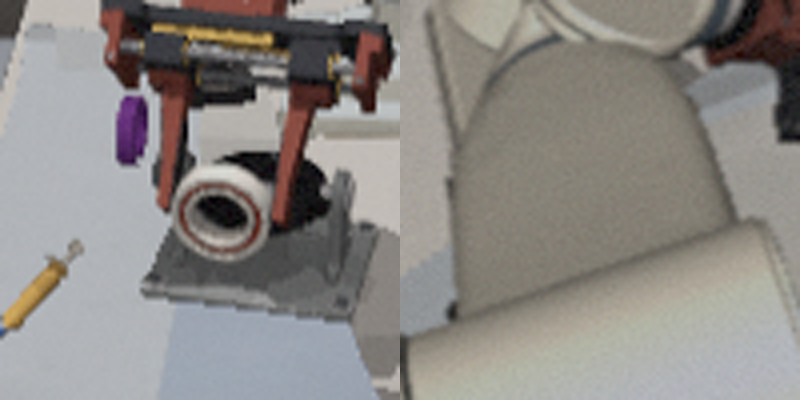

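Crop: the bearing hangs between the fingertips, centred near (325,199), with the red cage facing the camera. The grip is good. Now rotate it flat and carry it over the nest.

Call:
{"name": "apply_moves", "arguments": {"targets": [[-1,[0.29,-0.04,-0.17],[0,0.056,0.001]],[-1,[0.3,-0.04,-0.14],[0,0.056,0.001]],[-1,[0.31,-0.04,-0.11],[0,0.056,0.001]],[-1,[0.32,-0.04,-0.09],[0,0.055,0.001]],[-1,[0.33,-0.04,-0.06],[0,0.056,0.001]],[-1,[0.33,-0.04,-0.03],[0,0.055,0.001]],[-1,[0.33,-0.04,0],[0,0.056,0.001]],[-1,[0.33,-0.04,0.03],[0,0.055,0.001]]]}}

```text
t: 14.35
ee_pos: [549.6, -98.5, 204.4]
orientation: [2.365, 1.98, -0.097]
ft_force: [0.1, 0.1, -2.2]
width: 61.4
grasp_force: 30.0
```

Call:
{"name": "apply_moves", "arguments": {"targets": [[-1,[0.33,-0.05,0.06],[0,0.056,0.001]],[-1,[0.32,-0.05,0.08],[0,0.055,0.001]],[-1,[0.31,-0.05,0.11],[0,0.056,0.001]],[-1,[0.3,-0.05,0.14],[0,0.055,0.001]],[-1,[0.29,-0.05,0.16],[0,0.056,0.001]],[-1,[0.27,-0.04,0.19],[-0.001,0.055,0.001]],[-1,[0.25,-0.05,0.21],[-0.001,0.056,0.001]],[-1,[0.23,-0.05,0.23],[0,0.055,0.001]]]}}

```text
t: 15.35
ee_pos: [553.7, 30.4, 170.8]
orientation: [-2.064, -1.706, -0.656]
ft_force: [-0.3, -0.4, -2.4]
width: 61.6
grasp_force: 30.0
```

Call:
{"name": "apply_moves", "arguments": {"targets": [[-1,[0.22,-0.04,0.25],[-0.001,0.056,0.002]],[-1,[0.19,-0.05,0.27],[0,0.055,0.001]],[-1,[0,0,0],[0,0,0]],[-1,[0,0,0],[0,0,0]]]}}

```text
t: 15.85
ee_pos: [556.0, 62.1, 163.5]
orientation: [-1.951, -1.606, -0.808]
ft_force: [0.6, -0.3, -1.1]
width: 61.5
grasp_force: 30.0
```

```bash
cat > m.py <<'E'
from h import *
np.set_printoptions(precision=2,suppress=True)
o=ctrl.get_obs();print(o["ee_pos"],L(o["ee_pos"]),o["width"],o["grasp_force"],o["ft_force"],o["qpos"])
S=shot("side");T=shot("top")
Q=tool(st[2],np.radians(45))
M=R.from_rotvec(o["orientation"]).as_matrix();print(R.from_matrix(M.T@Q).as_rotvec())
c=o["ee_pos"]+Rz(st[2])@np.array([0,-4.5,-3]); print("exp",proj(S,c),proj(T,c))
for k in("side","top"):
  for n in("bearing_centre","nest_seat","tilt_axis","lever_knob"):print(k,n,[(np.array(q["xy"]),round(q["score"],2)) for q in ctrl.pinpoint(n,k)])
s=W([0,0,80]);print("seat",proj(S,s),proj(T,s))
E
cat > m2.py <<'E'
from m import *
import sys
a=cv2.resize(S["pixels"][145:225,290:370],(400,400),interpolation=cv2.INTER_CUBIC)
b=cv2.resize(T["pixels"][235:325,175:265],(400,400),interpolation=cv2.INTER_CUBIC)
cv2.imwrite(sys.argv[1],np.hstack([a,b]))
E
python3 m2.py pics/c5.png
```

```text
[555.98  62.1  163.46] [  0.82   4.29 163.46] 61.486242358916606 29.99112993478775 [ 0.56 -0.32 -1.11] [-0.31  0.52  1.92  0.93  1.06 -0.74]
[0. 0. 0.]
exp [334.49 168.81] [212.54 272.69]
side bearing_centre [(array([335.3, 169.7]), 0.59), (array([248.1, 425.2]), 0.57), (array([302.9, 174.7]), 0.44)]
side nest_seat [(array([335.1, 188.3]), 0.97), (array([335.3, 194.3]), 0.55)]
side tilt_axis [(array([335. , 188.7]), 0.56)]
side lever_knob []
top bearing_centre [(array([472. , 234.4]), 0.57), (array([209. , 269.3]), 0.49), (array([181.6, 340.3]), 0.44)]
top nest_seat []
top tilt_axis []
top lever_knob []
seat [334.33 191.05] [217.35 280.39]
```

View pics/c5.png

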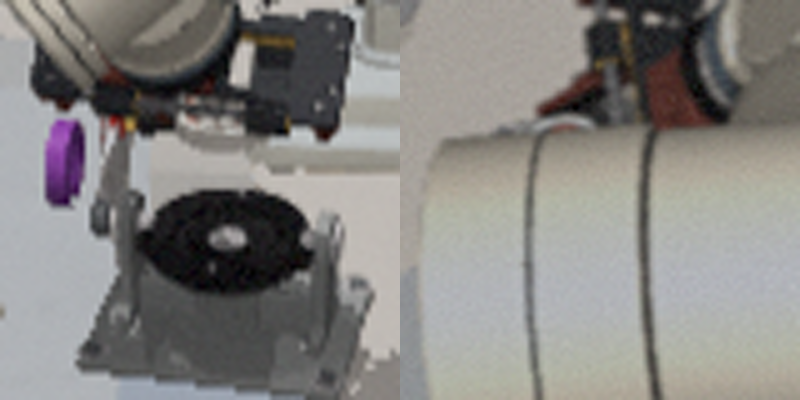

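Crop: bearing held flat under the gripper; nest level, disc centre about (335,192) in the side view. Allowing for the camera bias, the seat is some 1–2 mm towards +x of my estimate, so I'll aim there.

Run:
```python
from h import *
plan([(W([1.7,4.5,110]),None,5),(W([1.7,4.5,91]),None,3)],-1)
```

```text
[-1, [-0.15, 0.0, 0.15], [0.0, 0.0, 0.0]],[-1, [-0.15, 0.0, 0.15], [0.0, 0.0, 0.0]],[-1, [-0.16, 0.0, 0.15], [0.0, 0.0, 0.0]],[-1, [-0.15, 0.01, 0.16], [0.0, 0.0, 0.0]],[-1, [-0.16, 0.0, 0.15], [0.0, 0.0, 0.0]],[-1, [-0.09, 0.0, 0.09], [0.0, 0.0, 0.0]],[-1, [-0.09, 0.0, 0.09], [0.0, 0.0, 0.0]],[-1, [-0.09, 0.0, 0.09], [0.0, 0.0, 0.0]],

end [556.7  62.   90.9]
```

Call:
{"name": "apply_moves", "arguments": {"targets": [[-1,[-0.15,0.01,0.15],[0,0,0]],[-1,[-0.15,0,0.15],[0,0,0]],[-1,[-0.16,0,0.15],[0,0,0]],[-1,[-0.15,0.01,0.16],[0,0,0]],[-1,[-0.16,0,0.15],[0,0,0]],[-1,[-0.09,0,0.09],[0,0,0]],[-1,[-0.09,0,0.09],[0,0,0]],[-1,[-0.09,0,0.09],[0,0,0]]]}}

```text
t: 17.35
ee_pos: [557.3, 61.9, 90.5]
orientation: [-1.95, -1.606, -0.811]
ft_force: [0.6, -0.1, -1.1]
width: 61.5
grasp_force: 30.0
```

Call:
{"name": "apply_moves", "arguments": {"targets": [[-1,[0,0,0],[0,0,0]],[-1,[0,0,0],[0,0,0]]]}}

```text
t: 17.6
ee_pos: [557.3, 61.9, 90.9]
orientation: [-1.95, -1.606, -0.811]
ft_force: [0.5, 0.2, -1.3]
width: 61.6
grasp_force: 30.0
```

```bash
python3 m2.py pics/c6.png
```

```text
[557.26  61.93  90.91] [ 2.12  4.37 90.91] 61.64714185995575 29.990935921669006 [ 0.49  0.17 -1.33] [-0.31  0.65  1.92  1.    0.98 -0.88]
[ 0. -0.  0.]
exp [334.97 189.03] [216.83 278.98]
side bearing_centre [(array([334. , 188.3]), 0.59), (array([244.1, 426.4]), 0.58)]
side nest_seat [(array([336.7, 189.7]), 0.66), (array([316.9, 292.1]), 0.59)]
side tilt_axis [(array([334.8, 191.9]), 0.68), (array([335.4, 214.3]), 0.57), (array([338.2, 188.6]), 0.28)]
side lever_knob []
top bearing_centre [(array([183.1, 339.7]), 0.66), (array([469.5, 232.5]), 0.43)]
top nest_seat []
top tilt_axis [(array([259.4, 337. ]), 0.24)]
top lever_knob []
seat [334.33 191.05] [217.35 280.39]
```

View pics/c6.png

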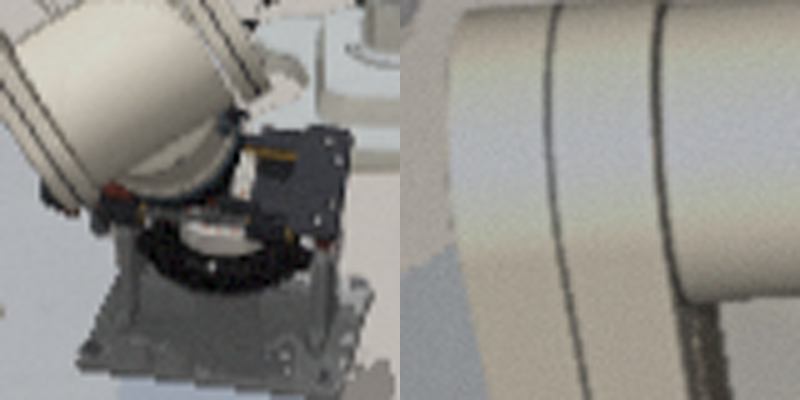

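Crop: the bearing's front edge (crop 182–262) sits over the nest disc (142–310), roughly centred; the gripper hides the rest. I'll go lower while watching the force.

Call:
{"name": "apply_moves", "arguments": {"targets": [[-1,[-0.03,0,0.03],[0,0,0]],[-1,[-0.02,0,0.02],[0,0,0]],[-1,[0,0,0],[0,0,0]]]}}

```text
t: 18.48
ee_pos: [557.1, 62.0, 87.1]
orientation: [-1.95, -1.605, -0.81]
ft_force: [-0.4, -0.2, -0.5]
width: 61.7
grasp_force: 30.1
```

Call:
{"name": "apply_moves", "arguments": {"targets": [[0.6,[0,0,0],[0,0,0]],[0.6,[0,0,0],[0,0,0]],[0.6,[0,0,0],[0,0,0]],[0.6,[0,0,0],[0,0,0]]]}}

```text
t: 18.98
ee_pos: [557.2, 62.0, 87.3]
orientation: [-1.95, -1.605, -0.811]
ft_force: [-0.7, 0.2, -0.7]
width: 70.4
grasp_force: 0.0
```

Run:
```python
from h import *
o=ctrl.get_obs();print(L(o["ee_pos"]),o["grasp_force"],o["ft_force"],o["width"])
# back out along tool -z, then up
p=np.array(o["ee_pos"]);M=R.from_rotvec(o["orientation"]).as_matrix()
a=p-M[:,2]*60
plan([(a,None,4),(W([-20,-150,230]),tool(st[2]),8)],0.6)
```

```text
[ 2.06365861  4.40511832 87.27500972] 0.016826846986077726 [-0.66662399  0.17041116 -0.67401432] 70.39111415365763
[0.6, [0.0, 0.0, -0.3], [0.0, 0.0, 0.0]],[0.6, [0.0, 0.0, -0.3], [0.0, 0.0, 0.0]],[0.6, [0.0, 0.0, -0.3], [0.0, 0.0, 0.0]],[0.6, [0.0, 0.0, -0.3], [0.0, 0.0, 0.0]],[0.6, [-0.02, -0.05, -0.38], [0.0, -0.063, 0.0]],[0.6, [-0.06, -0.06, -0.37], [0.0, -0.062, 0.0]],[0.6, [-0.09, -0.05, -0.36], [0.0, -0.063, 0.0]],[0.6, [-0.13, -0.06, -0.35], [0.0, -0.062, 0.0]],
[0.6, [-0.16, -0.05, -0.34], [0.0, -0.063, 0.0]],[0.6, [-0.2, -0.06, -0.32], [0.001, -0.062, 0.0]],[0.6, [-0.22, -0.05, -0.3], [0.0, -0.063, 0.0]],[0.6, [-0.26, -0.06, -0.28], [0.001, -0.062, 0.001]],
end [505.4 -85.3 229.9]
```

Call:
{"name": "apply_moves", "arguments": {"targets": [[0.6,[0,0,-0.3],[0,0,0]],[0.6,[0,0,-0.3],[0,0,0]],[0.6,[0,0,-0.3],[0,0,0]],[0.6,[0,0,-0.3],[0,0,0]],[0.6,[-0.02,-0.05,-0.38],[0,-0.063,0]],[0.6,[-0.06,-0.06,-0.37],[0,-0.062,0]],[0.6,[-0.09,-0.05,-0.36],[0,-0.063,0]],[0.6,[-0.13,-0.06,-0.35],[0,-0.062,0]]]}}

```text
t: 19.98
ee_pos: [526.9, -33.6, 180.8]
orientation: [-2.213, -1.819, -0.44]
ft_force: [0.1, -0.2, 0.2]
width: 70.3
grasp_force: 0.0
```

Call:
{"name": "apply_moves", "arguments": {"targets": [[-1,[-0.16,-0.05,-0.34],[0,-0.063,0]],[-1,[-0.2,-0.06,-0.32],[0.001,-0.062,0]],[-1,[-0.22,-0.05,-0.3],[0,-0.063,0]],[-1,[-0.26,-0.06,-0.28],[0.001,-0.062,0.001]],[-1,[-0.7,0,0],[0,0,0]],[-1,[-0.7,0,0],[0,0,0]],[-1,[-0.7,0,0],[0,0,0]],[-1,[-0.7,0,0],[0,0,0]]]}}

```text
t: 20.98
ee_pos: [477.4, -224.2, 230.5]
orientation: [2.428, 1.993, -0.001]
ft_force: [1.0, -0.3, -0.6]
width: 0.3
grasp_force: 0.0
```

Call:
{"name": "apply_moves", "arguments": {"targets": [[-1,[-0.7,0,0],[0,0,0]],[-1,[-0.7,0,0],[0,0,0]],[-1,[-0.7,0,0],[0,0,0]],[-1,[-0.7,0,0],[0,0,0]],[-1,[0,0,0],[0,0,0]]]}}

```text
t: 21.6
ee_pos: [450.0, -362.2, 230.3]
orientation: [2.431, 1.989, -0.001]
ft_force: [-0.5, -0.4, -0.3]
width: 0.4
grasp_force: 0.0
```

```bash
cat > m3.py <<'E'
from h import *
import sys
np.set_printoptions(precision=2,suppress=True)
S=shot("side");T=shot("top")
for k in("side","top"):
  for n in("bearing_centre","nest_seat","lever_knob","index_tip"):print(k,n,[(np.array(q["xy"]),round(q["score"],2)) for q in ctrl.pinpoint(n,k)])
s=W([0,0,80]);print("seat",proj(S,s),proj(T,s))
k=W([-82,115*np.sin(np.radians(25)),78+115*np.cos(np.radians(25))]);print("knob0",proj(S,k),proj(T,k))
for nm,im,(x0,y0,x1,y1) in(("S",S,(300,155,330,185)),("T",T,(205,285,235,320))):
    p=im["pixels"].astype(float)[y0:y1,x0:x1]; r=np.clip(p[...,2]-np.maximum(p[...,0],p[...,1])-40,0,None)
    yy,xx=np.mgrid[y0:y1,x0:x1]; print(nm,"red",r.sum(),(r*xx).sum()/max(r.sum(),1),(r*yy).sum()/max(r.sum(),1))
for g in np.arange(0,.8,.1):
    a=np.radians(25)-g; q=W([-73,74.5*np.sin(a),78+74.5*np.cos(a)]); print(round(g,2),proj(S,q),proj(T,q))
a=cv2.resize(S["pixels"][145:225,290:370],(400,400),interpolation=cv2.INTER_CUBIC)
b=cv2.resize(T["pixels"][245:325,175:255],(400,400),interpolation=cv2.INTER_CUBIC)
cv2.imwrite(sys.argv[1],np.hstack([a,b]))
E
python3 m3.py pics/c7.png
```

```text
side bearing_centre [(array([247.6, 424.5]), 0.8), (array([335.3, 191.8]), 0.53), (array([302.8, 176.2]), 0.45)]
side nest_seat [(array([335.4, 188.1]), 0.71)]
side lever_knob [(array([313.4, 150.1]), 0.81)]
side index_tip [(array([311.6, 167.9]), 0.59)]
top bearing_centre [(array([214.6, 279.4]), 0.81), (array([473.7, 234.9]), 0.7), (array([182.5, 341.3]), 0.58)]
top nest_seat [(array([217.4, 280.4]), 0.77)]
top lever_knob [(array([197.4, 305.8]), 0.83)]
top index_tip [(array([217.3, 281.7]), 0.54), (array([213.3, 296.3]), 0.37)]
seat [334.33 191.05] [217.35 280.39]
knob0 [312.32 151.91] [197.06 303.59]
S red 830.0 313.02168674698794 167.70963855421687
T red 855.0 214.459649122807 297.4970760233918
0.0 [314.01 165.24] [205.57 302.09]
0.1 [313.39 165.54] [207.91 301.38]
0.2 [312.76 166.08] [210.38 300.71]
0.3 [312.11 166.86] [212.97 300.08]
0.4 [311.46 167.86] [215.64 299.51]
0.5 [310.81 169.09] [218.37 299.  ]
0.6 [310.16 170.54] [221.12 298.55]
0.7 [309.53 172.18] [223.87 298.17]
```

View pics/c7.png

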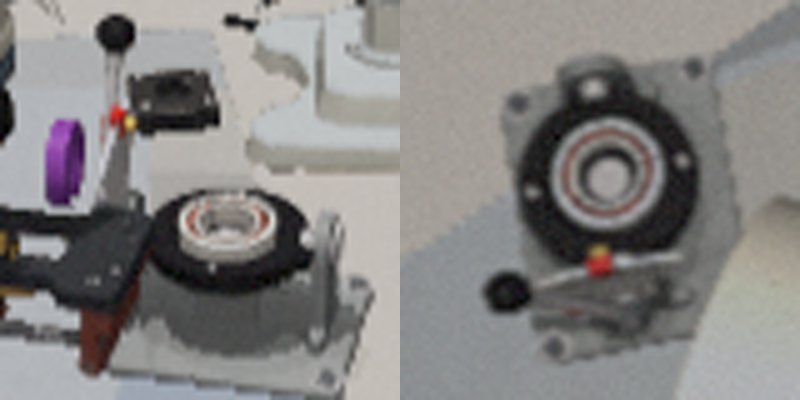

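Crop: bearing flat and concentric in the nest in both views; knob at top (196,303), red clip at top (214.5,297.5). I'll check the seating height numerically and fit the clip angle.

```bash
cat > f2.py <<'E'
from h import *
from scipy.optimize import least_squares
np.set_printoptions(precision=2,suppress=True)
S=shot("side");T=shot("top")
def dark(im,box):
    x0,y0,x1,y1=box; p=im["pixels"][y0:y1,x0:x1].max(2).astype(float); w=np.clip(110-p,0,60); yy,xx=np.mgrid[y0:y1,x0:x1]
    return np.array([(w*xx).sum(),(w*yy).sum()])/w.sum()
ks=dark(S,(307,146,319,157));kt=dark(T,(189,296,202,310));print("knob",ks,kt)
k=W([-82,115*np.sin(np.radians(25)),78+115*np.cos(np.radians(25))]);bs=ks-proj(S,k);bt=kt-proj(T,k);print("bias",bs,bt)
cs=np.array([313.02,167.71]);ct=np.array([214.46,297.5])
def P(g,x,r=74.5):
    a=np.radians(25)-g; return W([x,r*np.sin(a),78+r*np.cos(a)])
for tag,b1,b2 in(("bias",bs,bt),("raw",0,0)):
    f=lambda p:np.r_[proj(S,P(*p))+b1-cs,1.5*(proj(T,P(*p))+b2-ct)]
    s=least_squares(f,[.35,-70],x_scale=[.1,5]);print(tag,s.x,s.fun)
    s=least_squares(f,[.35,-70,76],x_scale=[.1,5,5]);print(tag,s.x,s.fun)
for x in(-76,-73,-70,-67):
    s=least_squares(lambda p:[proj(T,P(p[0],x))[0]+bt[0]-ct[0]],[.3]);print(x,s.x)
print("theta .37 knob",proj(T,W([-82,115*np.sin(np.radians(25)-.37),78+115*np.cos(np.radians(25)-.37)])))
# seating: light mask of bearing in side & top vs model of ring outer silhouette
def hull(im,dz,r=31):
    t=np.linspace(0,2*np.pi,60); q=np.array([proj(im,W([r*np.cos(u),r*np.sin(u),80+dz+h])) for u in t for h in(-0,8)]); return q.min(0),q.max(0)
for nm,im,box in(("S",S,(318,175,352,205)),("T",T,(200,262,234,296))):
    x0,y0,x1,y1=box;m=(im["pixels"][y0:y1,x0:x1].min(2)>100).astype(np.uint8)
    n,l,s,c=cv2.connectedComponentsWithStats(m); i=1+np.argmax(s[1:,4]); print(nm,"seen",s[i][0]+x0-.5,s[i][1]+y0-.5,s[i][0]+x0+s[i][2]-.5,s[i][1]+y0+s[i][3]-.5)
    for dz in(0,4,7): print(dz,*hull(im,dz))
    d=np.array([proj(im,W([52*np.cos(u),52*np.sin(u),79])) for u in np.linspace(0,6.28,60)]);print("disc",d.min(0),d.max(0))
E
python3 f2.py
```

```text
knob [312.79 151.38] [196.37 303.16]
bias [ 0.47 -0.53] [-0.7  -0.42]
bias [  0.39 -68.68] [ 0.29 -0.28  0.15  0.13]
bias [  0.39 -68.59  73.89] [ 0.34 -0.13  0.12  0.17]
raw [  0.37 -67.3 ] [0.42 0.03 0.11 0.23]
raw [  0.37 -67.4   75.16] [ 0.36 -0.14  0.13  0.19]
-76 [0.38]
-73 [0.38]
-70 [0.39]
-67 [0.39]
theta .37 knob [211.7  299.78]
S seen 317.5 174.5 351.5 198.5
0 [324.45 183.61] [344.2  196.53]
4 [324.43 182.54] [344.21 195.45]
7 [324.41 181.73] [344.22 194.63]
disc [317.83 182.5 ] [350.84 200.61]
T seen 204.5 268.5 227.5 290.5
0 [206.04 269.22] [228.16 290.95]
4 [205.78 268.84] [227.95 290.62]
7 [205.58 268.56] [227.8  290.37]
disc [199.29 263.07] [235.52 298.25]
```

Run:
```python
from h import *
Q=tool(st[2])
plan([(W([-85,88,255]),Q,16),(W([-85,88,172]),Q,4)],-1)
```

```text
[-1, [0.65, -0.08, -0.03], [0.0, 0.0, 0.0]],[-1, [0.65, -0.08, -0.03], [0.0, 0.0, 0.0]],[-1, [0.65, -0.08, -0.03], [0.0, 0.0, 0.0]],[-1, [0.65, -0.08, -0.03], [0.0, 0.0, 0.0]],[-1, [0.65, -0.08, -0.03], [0.0, 0.0, 0.0]],[-1, [0.65, -0.08, -0.03], [0.0, 0.0, 0.0]],[-1, [0.65, -0.08, -0.03], [0.0, 0.0, 0.0]],[-1, [0.65, -0.08, -0.03], [0.0, 0.0, 0.0]],
[-1, [0.64, -0.08, -0.03], [0.0, 0.0, 0.0]],[-1, [0.65, -0.08, -0.03], [0.0, 0.0, 0.0]],[-1, [0.64, -0.08, -0.03], [0.0, 0.0, 0.0]],[-1, [0.65, -0.08, -0.03], [0.0, 0.0, 0.0]],[-1, [0.64, -0.08, -0.04], [0.0, 0.0, 0.0]],[-1, [0.65, -0.08, -0.03], [0.0, 0.0, 0.0]],[-1, [0.64, -0.09, -0.04], [0.0, 0.0, 0.0]],[-1, [0.65, -0.08, -0.03], [0.0, 0.0, 0.0]],
[-1, [0.0, 0.0, 0.41], [0.0, 0.0, 0.0]],[-1, [0.0, 0.0, 0.42], [0.0, 0.0, 0.0]],[-1, [0.0, 0.0, 0.41], [0.0, 0.0, 0.0]],[-1, [0.0, 0.0, 0.42], [0.0, 0.0, 0.0]],
end [488.2 161.  171.9]
```

Call:
{"name": "apply_moves", "arguments": {"targets": [[-1,[0.65,-0.08,-0.06],[0,0,0]],[-1,[0.65,-0.08,-0.06],[0,0,0]],[-1,[0.65,-0.08,-0.06],[0,0,0]],[-1,[0.65,-0.08,-0.06],[0,0,0]],[-1,[0.65,-0.08,-0.06],[0,0,0]],[-1,[0.65,-0.08,-0.06],[0,0,0]],[-1,[0.65,-0.08,-0.06],[0,0,0]],[-1,[0.65,-0.08,-0.06],[0,0,0]]]}}

```text
t: 23.2
ee_pos: [470.1, -97.6, 254.1]
orientation: [-2.428, -1.994, 0.0]
ft_force: [-0.3, 0.3, 0.2]
width: 0.5
grasp_force: 0.0
```

Call:
{"name": "apply_moves", "arguments": {"targets": [[-1,[0.65,-0.08,0],[0,0,0]],[-1,[0.65,-0.08,0],[0,0,0]],[-1,[0.65,-0.08,0],[0,0,0]],[-1,[0.65,-0.08,0],[0,0,0]],[-1,[0.65,-0.08,0],[0,0,0]],[-1,[0.65,-0.08,0],[0,0,0]],[-1,[0.65,-0.08,0],[0,0,0]],[-1,[0.65,-0.08,0],[0,0,0]]]}}

```text
t: 24.2
ee_pos: [489.2, 163.8, 254.0]
orientation: [-2.427, -1.994, -0.0]
ft_force: [0.3, -0.6, -0.8]
width: 0.7
grasp_force: 0.0
```

Run:
```python
from h import *
Q=tool(st[2]);print(L(ctrl.get_obs()["ee_pos"]))
plan([(W([-85,88,172]),Q,5),(W([-85,45,172]),Q,8)],-1)
```

```text
[-84.41664027  91.07711047 253.97800332]
[-1, [-0.01, 0.0, 0.33], [0.0, 0.0, 0.0]],[-1, [-0.01, 0.0, 0.33], [0.0, 0.0, 0.0]],[-1, [-0.01, 0.0, 0.33], [0.0, 0.0, 0.0]],[-1, [-0.02, -0.01, 0.32], [0.0, 0.0, 0.0]],[-1, [-0.01, 0.0, 0.33], [0.0, 0.0, 0.0]],[-1, [-0.11, 0.0, 0.0], [0.0, 0.0, 0.0]],[-1, [-0.11, 0.0, 0.0], [0.0, 0.0, 0.0]],[-1, [-0.11, 0.0, 0.0], [0.0, 0.0, 0.0]],
[-1, [-0.11, 0.0, 0.0], [0.0, 0.0, 0.0]],[-1, [-0.11, 0.0, 0.0], [0.0, 0.0, 0.0]],[-1, [-0.1, 0.0, 0.0], [0.0, 0.0, 0.0]],[-1, [-0.11, 0.0, 0.0], [0.0, 0.0, 0.0]],[-1, [-0.1, 0.0, 0.0], [0.0, 0.0, 0.0]],
end [479.8 118.8 172. ]
```

Call:
{"name": "apply_moves", "arguments": {"targets": [[-1,[-0.01,0,0.33],[0,0,0]],[-1,[-0.01,0,0.33],[0,0,0]],[-1,[-0.01,0,0.33],[0,0,0]],[-1,[-0.02,-0.01,0.32],[0,0,0]],[-1,[-0.01,0,0.33],[0,0,0]],[-1,[-0.11,0,0],[0,0,0]],[-1,[-0.11,0,0],[0,0,0]],[-1,[-0.11,0,0],[0,0,0]]]}}

```text
t: 25.2
ee_pos: [485.9, 143.8, 172.8]
orientation: [2.428, 1.993, 0.004]
ft_force: [1.2, 3.4, 2.5]
width: 0.5
grasp_force: 1.9
```

Call:
{"name": "apply_moves", "arguments": {"targets": [[-1,[-0.11,0,0],[0,0,0]],[-1,[-0.11,0,0],[0,0,0]],[-1,[-0.1,0,0],[0,0,0]],[-1,[-0.11,0,0],[0,0,0]],[-1,[-0.1,0,0],[0,0,0]],[-1,[-0.1,0,0],[0,0,0]],[-1,[-0.1,0,0],[0,0,0]]]}}

```text
t: 26.08
ee_pos: [477.6, 107.4, 171.8]
orientation: [-2.427, -1.994, 0.001]
ft_force: [1.5, 1.9, 2.1]
width: 0.5
grasp_force: 1.2
```

Run:
```python
from h import *
o=ctrl.get_obs();l=L(o["ee_pos"]);print(l,o["ft_force"],"theta est",np.radians(25)-np.arcsin((l[1]-22.7)/115))
```

```text
[-84.80375364  33.48245546 171.7780166 ] [1.5166171  1.90586055 2.12043604] theta est 0.3424339092698413
```

Call:
{"name": "apply_moves", "arguments": {"targets": [[-1,[-0.06,0,0],[0,0,0]],[-1,[-0.05,0,0],[0,0,0]],[-1,[0,0,0],[0,0,0]],[-1,[0.2,0,0],[0,0,0]],[-1,[0.4,0,0],[0,0,0]],[-1,[0.2,0,-0.4],[0,0,0]],[-1,[0,0,-0.6],[0,0,0]],[-1,[0,0,-0.6],[0,0,0]]]}}

```text
t: 27.08
ee_pos: [484.5, 143.0, 252.5]
orientation: [-2.426, -1.995, 0.001]
ft_force: [0.2, 1.0, 0.1]
width: 0.4
grasp_force: 0.0
```

Call:
{"name": "apply_moves", "arguments": {"targets": [[-1,[-0.6,0,-0.1],[0,0,0]],[-1,[-0.7,0,0],[0,0,0]],[-1,[-0.7,0,0],[0,0,0]],[-1,[-0.7,0,0],[0,0,0]],[-1,[-0.7,0,0],[0,0,0]],[-1,[-0.7,0,0],[0,0,0]],[-1,[-0.7,0,0],[0,0,0]],[-1,[-0.7,0,0],[0,0,0]]]}}

```text
t: 28.08
ee_pos: [431.6, -128.4, 256.9]
orientation: [-2.427, -1.995, 0.0]
ft_force: [1.4, -1.1, 0.5]
width: 0.3
grasp_force: 0.0
```

Call:
{"name": "apply_moves", "arguments": {"targets": [[-1,[-0.7,0,0],[0,0,0]],[-1,[-0.7,0,0],[0,0,0]],[-1,[-0.7,0,0],[0,0,0]],[-1,[-0.7,0,0],[0,0,0]],[-1,[-0.7,0,0],[0,0,0]],[-1,[-0.5,0,0],[0,0,0]],[-1,[0,0,0],[0,0,0]]]}}

```text
t: 28.95
ee_pos: [392.9, -325.0, 256.7]
orientation: [-2.429, -1.992, 0.0]
ft_force: [1.4, 0.3, 0.2]
width: 0.8
grasp_force: 0.0
```

```bash
python3 m3.py pics/c8.png | head -12
python3 - <<'E'
from h import *
for th in(.33,.39,.45):
    T=shot("top");S=shot("side"); a=np.radians(25)-th; k=W([-82,115*np.sin(a),78+115*np.cos(a)]); print(th,proj(S,k)+[.47,-.53],proj(T,k)-[.7,.42])
    m=T["pixels"][290:308,203:222].max(2).astype(float)
w=np.clip(100-m,0,60);yy,xx=np.mgrid[290:308,203:222];print("knobT",(w*xx).sum()/w.sum(),(w*yy).sum()/w.sum())
E
```

```text
side bearing_centre [(array([299.2, 177.2]), 0.62), (array([245. , 424.8]), 0.6), (array([336.2, 190.3]), 0.53)]
side nest_seat [(array([335.2, 188. ]), 0.74), (array([258.7, 291.7]), 0.3)]
side lever_knob [(array([309. , 154.2]), 0.71), (array([312.8, 166.3]), 0.42), (array([322.9, 290.2]), 0.4)]
side index_tip [(array([311.9, 168. ]), 0.52)]
top bearing_centre [(array([216.6, 279.2]), 0.7), (array([472.1, 232.7]), 0.58), (array([182. , 342.6]), 0.45), (array([220.4, 286.7]), 0.27), (array([258.3, 334.9]), 0.18)]
top nest_seat [(array([214.7, 277.5]), 0.62)]
top lever_knob [(array([215.6, 297.2]), 0.58)]
top index_tip []
seat [334.33 191.05] [217.35 280.39]
knob0 [312.32 151.91] [197.06 303.59]
S red 578.0 313.16089965397924 167.99134948096886
T red 0.0 0.0 0.0
0.33 [309.48069306 154.02081791] [209.3020936 299.7184662]
0.39 [308.85444421 154.94130865] [211.85222487 299.1792048 ]
0.45 [308.22691656 155.99346698] [214.43626358 298.67323289]
knobT 212.2768255459028 296.9434922125695
```

View pics/c8.png

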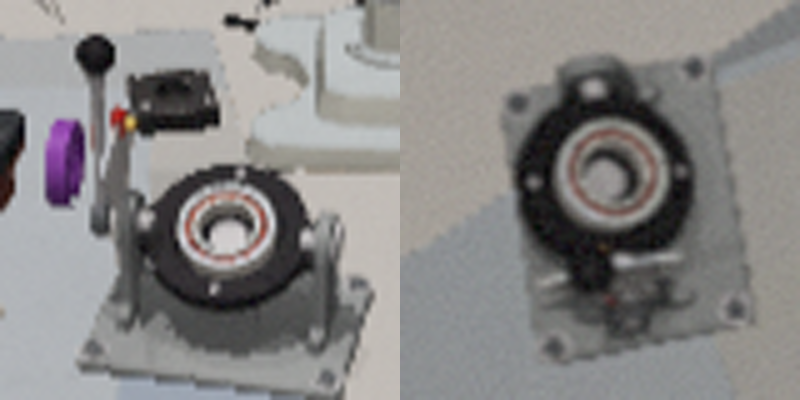

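Crop: bearing seated and tilted with the table; knob at side (308.6,155.4), in front of the clip. One finer knob measurement, by the same method as the bias.

```bash
cat > k.py <<'E'
from h import *
from scipy.optimize import least_squares
np.set_printoptions(precision=2,suppress=True)
S=shot("side");T=shot("top")
def dark(im,box):
    x0,y0,x1,y1=box; p=im["pixels"][y0:y1,x0:x1].max(2).astype(float); w=np.clip(110-p,0,60); yy,xx=np.mgrid[y0:y1,x0:x1]
    return np.array([(w*xx).sum(),(w*yy).sum()])/w.sum()
k=lambda th:W([-82,115*np.sin(np.radians(25)-th),78+115*np.cos(np.radians(25)-th)])
ks=dark(S,(303,150,315,161)); print("side",ks)
print("th side",least_squares(lambda t:proj(S,k(t[0]))+[.47,-.53]-ks,[.4]).x)
for r in range(297,305):
    row=T["pixels"][r,203:225].max(1).astype(float); w=np.clip(100-row,0,60); print(r,w.sum(),(w*np.arange(203,225)).sum()/max(w.sum(),1))
for r in (298,299,300,301,302):print(T["pixels"][r,203:225].max(1))
E
python3 k.py
```

```text
side [308.69 155.68]
th side [0.43]
297 664.0 211.05722891566265
298 660.0 212.52727272727273
299 726.0 214.53305785123968
300 673.0 214.481426448737
301 679.0 214.10456553755523
302 660.0 213.4348484848485
303 559.0 214.10912343470483
304 395.0 215.04050632911392
[104  99  92  88  69  50  34  16  33  35  31  37  24  21  56 102 112 111
 104  89  93  84]
[106 110 112 120 113  75  38  28  25  40  38  30  18  21  32  62  78  80
  83  78  80  78]
[124 133 143 158 152 102  40  22  36  30  26  24  27  21  40  67  80  80
  86  86  82  86]
[151 155 137 122 107  69  40  19  27  28  28  30  24  28  57  79  84  78
  83  81  81  89]
[128 118 102  89  79  63  53  41  21  28  24  26  25  42  66  84  89  89
  85  81  85  94]
```

```bash
python3 -c "
from workcell import ctrl
print(ctrl.close_job())"
```

```text
the job is handed in; nothing more can be done
None
```

The job is handed in: the nest was levelled on its stop, the bearing is seated flat in it and released, and the lever stands at the red clip to within about 0.03 rad by my camera estimate (limit 0.06); I was given no verdict, and I did not re-measure the other items at the end.

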